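Hang the stamp holder on its twin-pin stand and park the date stamp in it

ROBOT

A 6-joint arm with a two-finger parallel gripper is mounted at the origin on the work surface; the furniture and walls round the work are solid. World frame = base frame: x ahead of the robot, y to its left, z up, the work surface at z = 0. Lengths are in m, angles in degrees, forces in N, time in s.
With the tool pointing down it reaches from about 0.275 to 0.85 m from the base axis. Payload 5.2 kg.
Tool frame: the origin (TCP) lies at the very end of the fingers, on their centre line; the grasp point (between the pads) lies 19 mm behind it; z points along the fingers, y is the line along which they close (so a half turn about z gives the same grasp; the last joint's range is limited). The gripper opens to 85 mm and grips with 20 to 120 N. Pads are 22 mm wide; open, the fingers measure 114 mm over their backs; the gripper's body (76 mm by 85 mm) begins 54 mm behind the grasp point. The pads swing forward as they close: fully open they stand 13 mm farther back than shut.
Start: joints at [-86.391, 14.817, 87.949, -0, 77.235, -11.62], TCP at [0.144, -0.531, 0.231] pointing down, gripper open.
Joint ranges: [-179.93, 179.93], [-52.35, 119.4], [10.71, 147.94], [-69.91, 249.91], [12.55, 155.21], [-178.61, 178.61]. Speed limits (degrees/s): [147.25, 147.25, 180, 180, 180, 180].

INTERFACE

Orientations are given as a 3x3 rotation matrix whose columns are the frame's x, y, z axes.
In Python, from workcell import monitor, eyes, workorder gives the robot as it stands.
- The arm moves only by the tool servo_tool, never from a script. Its argument "steps" is a list that holds one entry, the list of rows, each a list of 7 numbers: the shift along the world's x, y, z in m, then the turn, a rotation vector about the world's x, y, z in rad, then the gripper's target within -1 to 1 (shut at 1, half-way at 0, fully open at -1). A call has 1 to 12 rows; each row shifts and turns the commanded pose from where the row before left it; what a row does not reach is not made up. A row lasts 1/8 s, in which the tool goes at most 62.5 mm and 10.7 degrees, less where a joint would pass 70% of its speed; a pose out of reach is approached as far as the arm can. A call with a gripper value outside its range is refused whole. The fingers move at their own pace and stop on an object; "force" is the grip in N (left out, the last holds). Time passes only in rows, so rows that do not move let the fingers close. It gives the time, the measured TCP pose, the force, the opening and the grip force at its end, in the units of the state.
- monitor.observe(): the state, without advancing time (a new reading comes with each control period).
- eyes.get_image(name): name is "scene" or "top" or "wrist"; returns a dict with "pixels" (480x640x3 uint8, red, green, blue), "fx", "fy", "cx", "cy" (pixels), "extrinsics" (4x4, takes a point from world to camera coordinates). Camera axes: x right, y up, looking along -z (the intrinsics and any distortion apply to the point x, -y, -z); pixel columns grow to the right and rows downward; lengths in m; the calibration is good to about 2 mm. A picture is of the moment at which its call begins. There is no depth.
- workorder.hand_in(): hands the job in; it is judged then, once.
The state is a dict: "clock": time; "q": joint angles; "joint_vel": joint speeds; "tau": joint torques, N m; "tcp_pos": TCP position; "tcp_rot": TCP orientation; "contact_force": force on the tool from outside, world axes, zero at the start; "ft_torque": the same for the moment, N m; "finger_gap": finger opening in m; "grip_force": force on a finger pad.
Only numpy, scipy, OpenCV 4.12 (cv2) and the standard library are available. Lean on these libraries where they do the work, as an engineer would, in place of code of your own. Each camera call takes 0.05 s, during which the arm holds its last target. There are 200 camera calls.

TASK

Hang the empty stamp holder on the counter stand so that each of the stand's two upright pins goes through one hole of the holder and both ears lie flat on the posts. Then park the date stamp upright in the holder's pocket, its base fully down on the pocket floor, and let go. Leave the other things on the counter where they are.

Things in the scene. Friction and masses are not known exactly. Their poses are not given: they have to be found in the camera images.
- stand: Stand, fixed to the counter; origin under its centre, y from pin_b to pin_a, z up. Brown wooden base 76 (x) x 146 (y) x 13 mm; two dark steel posts 22x22 mm, axes 92 mm apart along y, flat tops 75 mm above the counter, 70 mm clear between them; a 10 mm steel bar along y joins them, its centre 30 mm above the counter. A vertical brass pin stands on each post.
- pin_a (a point): Foot of the pin on the post at the stand's +y, on the post's flat top at the pin's axis. Brass pin, 8 mm in diameter, 22 mm tall, the top 6 mm tapered to a blunt point. Axes as the stand's.
- pin_b (a point): Foot of the same kind of pin on the post at the stand's -y.
- holder: Loose stamp holder, about 0.18 kg, standing upright on the counter; origin at the centre of its underside, z up. Dark wooden block 42 (x) x 58 (y) x 40 mm high. A brass ear on each y end: 34 mm wide (x), 7 mm thick, reaching 63 mm from the centre, underside 20 mm above the block's underside. Can be hung either way round.
- holder_c (a point): Centre of the holder's block, 20 mm above its underside; axes as the holder's. Grasp the block across its 42 mm width (x). The pocket in its top is centred here: 34 (x) x 50 mm (y), 18 mm deep, its red floor 2 mm above this point; rim bevelled 2.5 mm.
- hole_a (a point): Centre of the through hole, 12 mm in diameter, in the ear at the holder's +y end, at the ear's underside, 46 mm from the holder's centre. When hung, this point lies at the foot of a pin.
- hole_b (a point): The same in the ear at the holder's -y end.
- stamp: Loose date stamp, about 0.06 kg, 76 mm tall, brown wood, standing upright; origin at the centre of its underside, z up. Rectangular base 28 (x) x 44 (y) x 20 mm high, then a neck, then a round turned grip about 28 mm in diameter from 40 to 76 mm up.
- stamp_c (a point): Centre of the stamp, 38 mm above its underside; axes as the stamp's. Its base fits the pocket with its x along the holder's x, either way round.
- cookie0: Bystander: pale pink round cookie, 89 mm wide, 17 mm thick, loose on a white plinth 12 mm high; origin at the centre of its underside.
- cookie1: Bystander: orange round cookie, 88 mm wide, 17 mm thick, loose on a white plinth 12 mm high; origin at the centre of its underside.

How it is judged:
By the outcome, as a careful person would: the job done as asked, in the order asked, and still so for the second after the job is handed in, with the robot touching nothing.
It also fails if it takes over 62 s, if anything falls off the work surface, if the arm or the gripper's body presses on something with over 40 N, if the wrist force passes 120 N, or if a joint passes its speed limit or range.

## Working session

There is one attempt and no reset: what is moved stays moved. The work goes in short steps, Python scripts to look and compute and a tool call to move; the robot and the scene stay as the last step left them, time stands still between calls to the robot, and variables do not carry over. Pictures are saved under pics/ and viewed, at most 14 in all, crops included, and the job is handed in when it is done.

Besides the shell and the picture viewer there is one more tool, called after "Call:" in YAML: its name, and indented under it one key for each argument. servo_tool: Moves the arm, as the interface text tells. Its arguments: {"type":"object","properties":{"steps":{"type":"array"},"force":{"type":"number"}},"required":["steps"]}

```bash
mkdir -p pics; cat > h.py <<'E'
import numpy as np, cv2
from workcell import monitor, eyes, workorder
def shot(n, f=None):
    d=eyes.get_image(n)
    if f: cv2.imwrite('pics/'+f, d['pixels'][:,:,::-1])
    return d
def ray(d,u,v):
    E=np.array(d['extrinsics']); R=E[:3,:3]; t=E[:3,3]
    c=np.array([(u-d['cx'])/d['fx'], -(v-d['cy'])/d['fy'], -1.])
    return -R.T@t, R.T@c
def onz(d,u,v,z):
    o,r=ray(d,u,v); return o+r*(z-o[2])/r[2]
def proj(d,p):
    E=np.array(d['extrinsics']); c=E[:3,:3]@np.array(p)+E[:3,3]
    return d['cx']-d['fx']*c[0]/c[2], d['cy']+d['fy']*c[1]/c[2]
E
python3 - <<'E'
from h import *
a=shot('top','top0.png');b=shot('scene','scene0.png');shot('wrist','wrist0.png')
for d in(a,b): print({k:v for k,v in d.items() if k!='pixels'}, ray(d,320,240))
E
```

```text
{'fx': 507.41232022219157, 'fy': 507.41232022219157, 'cx': 315.59969625876295, 'cy': 243.9281551514753, 'extrinsics': array([[ 0.00403054, -0.99949189,  0.03161841, -0.03232557],
       [ 0.98178506,  0.00996127,  0.18973366, -0.51671948],
       [-0.18995222,  0.03027775,  0.98132635, -0.85047347],
       [ 0.        ,  0.        ,  0.        ,  1.        ]])} (array([ 0.34588844, -0.00141154,  0.9336532 ]), array([ 0.1975877 , -0.03886828, -0.97958333]))
{'fx': 540.9550898646419, 'fy': 540.9550898646419, 'cx': 322.3682434236132, 'cy': 233.94409167639012, 'extrinsics': array([[-0.6897725 , -0.72398117,  0.00807198,  0.34993756],
       [ 0.30110279, -0.27670087,  0.91256437, -0.23699278],
       [-0.6584459 ,  0.63189231,  0.40885341, -0.57216021],
       [ 0.        ,  0.        ,  0.        ,  1.        ]])} (array([-0.06400005,  0.54931573,  0.44737613]), array([ 0.65809485, -0.62562517, -0.41910476]))
```

View pics/top0.png

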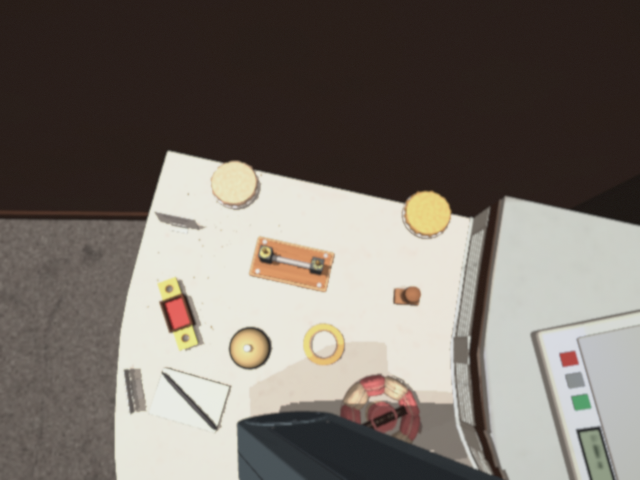

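View pics/scene0.png

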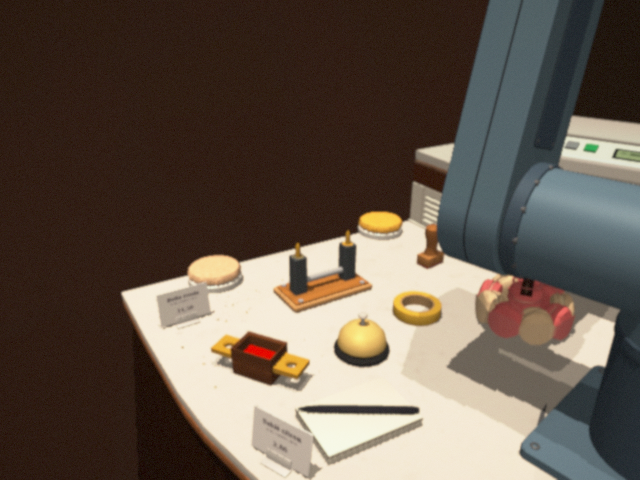

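The top view shows the holder at about (178,314), the stand at (292,264), the stamp at (407,296) and the cookies at (235,184) and (427,214). The scene view agrees: holder (260,357), pin tips (297,245) and (348,234), stamp (431,245). Next I measure them.

```bash
cat > m.py <<'E'
from h import *
d=shot('top'); p=d['pixels']; hsv=cv2.cvtColor(p,cv2.COLOR_RGB2HSV)
def comps(m,box,mn=15):
    x0,y0,x1,y1=box; q=np.zeros_like(m); q[y0:y1,x0:x1]=m[y0:y1,x0:x1]
    n,l,s,c=cv2.connectedComponentsWithStats(q)
    return [(l==i,s[i],c[i]) for i in range(1,n) if s[i][4]>=mn]
def rect(mask,z):
    ys,xs=np.nonzero(mask); P=np.array([onz(d,u,v,z)[:2] for u,v in zip(xs,ys)])
    return cv2.minAreaRect((P*1000).astype(np.float32)), P.mean(0)*1000
red=cv2.inRange(hsv,(0,200,150),(6,255,255))|cv2.inRange(hsv,(174,200,150),(180,255,255))
for m,s,c in comps(red,(140,260,220,365)): print('red',c,s[4],rect(m,.022))
yel=cv2.inRange(hsv,(18,120,110),(34,255,255))
for m,s,c in comps(yel,(140,260,220,365)): print('yel',c,s[4],rect(m,.027))
base=cv2.inRange(hsv,(5,100,90),(16,230,255))
for m,s,c in comps(base,(235,225,350,300),100): print('base',c,s[4],rect(m,.013))
drk=cv2.inRange(hsv,(0,0,0),(180,255,80))
for m,s,c in comps(drk,(235,225,350,300),20): print('post',c,s[4],rect(m,.075))
for m,s,c in comps(cv2.inRange(hsv,(0,90,20),(18,255,190)),(385,280,430,312)): print('stamp',c,s,rect(m,.02),rect(m,.076))
out=[]
for b in((235,225,350,300),(380,275,440,315),(140,265,220,360)):
    c=p[b[1]:b[3],b[0]:b[2]]; k=400/c.shape[1] ; out.append(cv2.resize(c,(400,int(c.shape[0]*k)),interpolation=cv2.INTER_NEAREST))
r=np.zeros((560,800,3),np.uint8); r[:out[0].shape[0],:400]=out[0]; r[270:270+out[1].shape[0],:400]=out[1]; r[:out[2].shape[0],400:]=out[2]
cv2.imwrite('pics/crop1.png',r[:,:,::-1])
E
python3 m.py
```

```text
base [291.80029586 264.69378698] 2028 (((487.0290832519531, 13.89931869506836), (139.89686584472656, 69.9337387084961), 78.26544189453125), array([485.01079786,  13.62868438]))
post [267.40384615 259.03846154] 52 (((485.4031982421875, 53.53228759765625), (14.746094703674316, 22.87643051147461), 27.64621925354004), array([484.95648509,  54.40790709]))
post [315.40625 271.28125] 32 (((464.4253845214844, -27.7723331451416), (16.55647087097168, 5.009810924530029), 76.32669067382812), array([464.54720742, -27.76548067]))
stamp [408.15243902 295.65243902] [394 287  26  18 328] (((430.209716796875, -194.67723083496094), (45.37958526611328, 30.579065322875977), 87.37777709960938), array([ 429.11006224, -197.57725933])) (((425.0414123535156, -182.83151245117188), (42.59816360473633, 28.704782485961914), 87.3778305053711), array([ 424.00920897, -185.55379121]))
```

View pics/crop1.png

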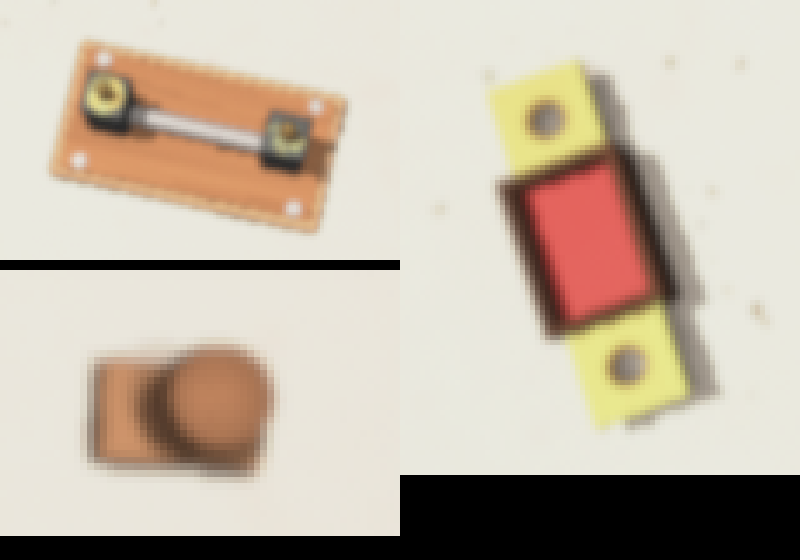

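The crop shows the holder holes at about (169,289) and (185.6,338), the pin tips at about (266,251.5) and (318,262), and the stamp's base edge at u=394 with its grip at (413,295). My red and yellow masks were too strict, so I loosen them.

```bash
cat > m2.py <<'E'
exec(open('m.py').read().split("red=cv2")[0])
b=shot('scene')
def tri(u,v):
    o1,r1=ray(d,*u); o2,r2=ray(b,*v); A=np.c_[r1,-r2]; s=np.linalg.lstsq(A,o2-o1,rcond=None)[0]
    P,Q=o1+s[0]*r1,o2+s[1]*r2; return (P+Q)/2*1000, np.linalg.norm(P-Q)*1000
red=cv2.inRange(hsv,(0,110,150),(6,255,255))|cv2.inRange(hsv,(174,110,150),(180,255,255))
for m,s,c in comps(red,(140,260,220,365)): print('red',c,s[4],rect(m,.022))
yel=cv2.inRange(hsv,(24,70,150),(36,255,255))
for m,s,c in comps(yel,(140,260,220,365)): print('yel',c,s[4],rect(m,.027))
for n,u in(('hole',(169,289)),('hole',(185.6,338.2))): print(n,onz(d,*u,.0235)*1000)
for n,u,v in(('pa',(265.8,251.5),(297.5,244)),('pb',(318.1,262.4),(348,232.5))): print(n,onz(d,*u,.097)*1000,tri(u,v))
print('grip',onz(d,413,294.8,.066)*1000)
E
python3 m2.py
```

```text
red [177.48148148 313.02263374] 486 (((395.44122314453125, 214.64463806152344), (49.075435638427734, 30.65444564819336), 21.114301681518555), array([395.43631404, 214.37894331]))
yel [169.21201413 288.02120141] 283 (((439.1181335449219, 230.48150634765625), (30.940353393554688, 34.98069763183594), 21.091068267822266), array([439.0779298 , 230.17573773]))
yel [185.78106509 337.71893491] 338 (((352.51531982421875, 196.8662109375), (34.50876998901367, 34.58225631713867), 21.091062545776367), array([352.50106893, 196.46337908]))
hole [437.66937728 231.34762437  23.5       ]
hole [351.67466002 197.50190132  23.5       ]
pa [494.11233938  55.93378038  97.        ] (array([496.88114507,  58.4765775 ,  96.02851564]), np.float64(7.0687070908457015))
pb [476.48343517 -31.52652045  97.        ] (array([478.18882496, -30.43018383,  94.96810694]), np.float64(3.6139299230131874))
grip [ 426.42895769 -196.12826764   66.        ]
```

```bash
python3 - <<'E'
from h import *
s=monitor.observe(); print(s['clock'],s['tcp_rot'],s['tcp_pos'],s['finger_gap'],s['q'],s['contact_force'])
R=np.array(s['tcp_rot']);print(np.degrees(np.arctan2(R[1,1],R[0,1])))
d=shot('wrist');E=np.array(d['extrinsics']);Ri=E[:3,:3].T;o=-Ri@E[:3,3]
print('cam in tcp',R.T@(o-np.array(s['tcp_pos'])), R.T@-Ri[:,2], d['fx'])
E
```

```text
0.3 [[ 9.64877554e-01  2.62700023e-01 -5.56968815e-05]
 [ 2.62700004e-01 -9.64877344e-01  6.47186247e-04]
 [ 1.16275183e-04 -6.39087054e-04 -9.99999789e-01]] [ 0.14447861 -0.53049223  0.23102534] 0.0854237543023176 [-8.63905426e+01  1.48310708e+01  8.79702903e+01 -8.71967910e-04
  7.72358473e+01 -1.16206832e+01] [ 0.67100055 -0.21557251  0.07294618]
-74.76966431678139
cam in tcp [ 0.08120219 -0.00124167 -0.14300226] [-0.31146646 -0.0015733   0.95025584] 419.8356043496526
```

Call:
servo_tool:
  steps:
    - [[0.031,0.04,0,0,0,0,-1],[0.031,0.04,0,0,0,0,-1],[0.031,0.04,0,0,0,0,-1],[0.031,0.04,0,0,0,0,-1],[0.031,0.04,0,0,0,0,-1],[0.031,0.04,0,0,0,0,-1],[0.031,0.04,0,0,0,0,-1],[0.004,0.05,-0.01,0,0,0.01,-1],[0.004,0.05,-0.01,0,0,0.01,-1],[0.004,0.05,-0.01,0,0,0.01,-1],[0.004,0.05,-0.01,0,0,0.01,-1],[0.004,0.05,-0.01,0,0,0.01,-1]]

```text
clock: 1.85
tcp_pos: [0.3816, 0.0008, 0.1813]
tcp_rot: [[0.951, 0.311, 0.001], [0.311, -0.951, -0.0], [0.001, 0.001, -1.0]]
contact_force: [1.1, -0.9, -0.1]
finger_gap: 0.0854
grip_force: 0.0
```

Call:
servo_tool:
  steps:
    - [[0.004,0.05,-0.01,0,0,0.01,-1],[0.004,0.05,-0.01,0,0,0.01,-1],[0.004,0.05,-0.01,0,0,0.01,-1],[0.004,0.04,-0.01,0,0,0.01,-1],[0.002,0.024,-0.01,0,0,0.013,-1],[0,0,0,0,0,0,-1],[0,0,0,0,0,0,-1]]

```text
clock: 2.72
tcp_pos: [0.3995, 0.2129, 0.1315]
tcp_rot: [[0.933, 0.361, -0.0], [0.361, -0.933, -0.0], [-0.0, 0.0, -1.0]]
contact_force: [0.1, -0.6, -1.2]
finger_gap: 0.0851
grip_force: 0.0
```

```bash
cat > m3.py <<'E'
from h import *
s=monitor.observe(); R=np.array(s['tcp_rot']);print(s['clock'],s['tcp_pos'],'yaw',np.degrees(np.arctan2(R[1,1],R[0,1])),'tilt',R[:2,2],s['q'],s['contact_force'])
E
cat > m4.py <<'E'
from m3 import *
d=shot('wrist','wrist1.png'); hsv=cv2.cvtColor(d['pixels'],cv2.COLOR_RGB2HSV)
def big(m,z,n,k):
    cs=sorted(cv2.findContours(m,cv2.RETR_CCOMP,cv2.CHAIN_APPROX_NONE)[0],key=cv2.contourArea)[::-1][:k]
    for c in cs:
        P=np.array([onz(d,u,v,z)[:2]*1000 for u,v in c[:,0]],np.float32); print(n,cv2.contourArea(c),c[:,0].mean(0),cv2.minAreaRect(P))
big(cv2.inRange(hsv,(0,110,110),(6,255,255))|cv2.inRange(hsv,(174,110,110),(180,255,255)),.022,'red',2)
big(cv2.inRange(hsv,(20,70,110),(36,255,255)),.027,'yel',3)
E
python3 m4.py
```

```text
2.725 [0.39945736 0.21286406 0.1314697 ] yaw -68.86014981581924 tilt [-6.26698132e-05 -3.87007579e-04] [ 1.38996764e+01  1.05032293e+01  1.08888932e+02 -2.37124896e-02
  6.06166528e+01  8.27714642e+01] [ 0.13860624 -0.57631657 -1.20193779]
red 1853.0 [316.74705882 221.26470588] ((405.6517639160156, 219.11895751953125), (28.648866653442383, 31.653921127319336), 21.180517196655273)
red 76.0 [305.83333333 256.06666667] ((383.29742431640625, 217.72454833984375), (7.441296100616455, 6.13369083404541), 45.60694122314453)
yel 804.0 [603.3        388.13888889] ((367.03082275390625, -11.196052551269531), (20.643234252929688, 50.15232467651367), 44.158172607421875)
yel 529.0 [439.03448276 388.53448276] ((325.4365539550781, 95.9969711303711), (36.19563293457031, 12.658842086791992), 46.26127243041992)
yel 4.0 [431.5 385. ] ((326.9197692871094, 102.5012435913086), (1.7886073589324951, 1.5427242517471313), 63.968196868896484)
```

View pics/wrist1.png

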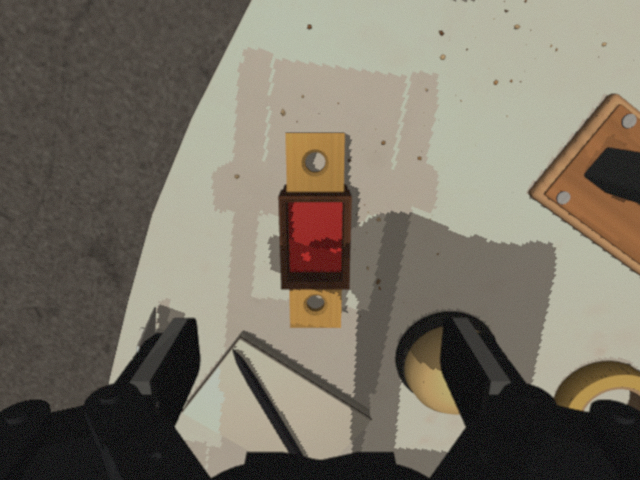

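The wrist view shows the holder squarely, with its holes at (315,161) and (315.5,303) and its rim spanning u 280–350, v 190–288. The bell at (450,370) is off to the side.

```bash
cat > m5.py <<'E'
from m3 import *
d=shot('wrist')
a,b=[onz(d,*u,.027)*1000 for u in((315,161.5),(315.5,303))]
print(a,b,(a+b)/2,np.linalg.norm(a-b),np.degrees(np.arctan2(*(a-b)[1::-1])))
for u in((281,193),(350,193),(350,288),(280,288)): print(onz(d,*u,.04)*1000)
E
python3 m5.py
```

```text
2.775 [0.39962969 0.21263294 0.13163001] yaw -68.90581465839757 tilt [ 0.00034419 -0.00022437] [ 1.38622015e+01  1.04805927e+01  1.08891128e+02 -1.97469066e-02
  6.06122143e+01  8.27777016e+01] [ 0.0105856  -0.69988438 -0.82429566]
[442.68514181 233.82787102  27.        ] [357.08242428 200.76662464  27.        ] [399.88378304 217.29724783  27.        ] 91.76530532119881 21.117421007065076
[420.83865656 245.9826406   40.        ]
[434.96539717 209.43338165  40.        ]
[380.38004134 186.93613204  40.        ]
[364.93052251 226.86576228  40.        ]
```

Call:
servo_tool:
  steps:
    - [[0,0.004,-0.03,0,0,0,-1],[0,0,-0.04,0,0,0,-1],[0,0,-0.034,0,0,0,-1],[0,0,-0.015,0,0,0,-1],[0,0,-0.004,0,0,0,-1],[0,0,0,0,0,0,0.3],[0,0,0,0,0,0,0.3],[0,0,0,0,0,0,0.3],[0,0,0,0,0,0,0.3],[0,0,0,0,0,0,0.3]]
  force: 50

```text
clock: 4.08
tcp_pos: [0.4004, 0.2174, 0.0094]
tcp_rot: [[0.933, 0.361, 0.002], [0.361, -0.933, 0.0], [0.002, 0.001, -1.0]]
contact_force: [-0.9, -1.8, 6.0]
finger_gap: 0.0412
grip_force: 51.7
```

Call:
servo_tool:
  steps:
    - [[0,0,0.02,0,0,0,0.3],[0,0,0.04,0,0,0,0.3],[0,-0.01,0.045,0,0,0.1,0.3],[-0.002,-0.03,0.03,0,0,0.15,0.3],[-0.002,-0.04,0.015,0,0,0.15,0.3],[-0.002,-0.04,0,0,0,0.15,0.3],[-0.002,-0.03,0,0,0,0.15,0.3],[-0.002,-0.02,0,0,0,0.15,0.3],[0,-0.012,0,0,0,0.15,0.3],[0,0,0,0,0,0,0.3],[0,0,0,0,0,0,0.3]]

```text
clock: 5.45
tcp_pos: [0.3893, 0.0357, 0.1583]
tcp_rot: [[0.204, 0.979, -0.0], [0.979, -0.204, 0.0], [0.0, -0.0, -1.0]]
contact_force: [0.4, -0.6, -2.5]
finger_gap: 0.0413
grip_force: 51.1
```

```bash
sed -i 's/$//' m3.py; python3 - <<'E'
from m3 import *
d=shot('wrist','wrist2.png')
E
```

```text
5.45 [0.38927893 0.03572813 0.15831762] yaw -11.74372929587555 tilt [-0.00010979  0.00030845] [-1.12367630e+01  2.15941936e+00  1.14226195e+02  1.79802270e-02
  6.36240004e+01  4.98978372e-01] [ 0.42054103 -0.64234949 -2.52299807]
```

View pics/wrist2.png

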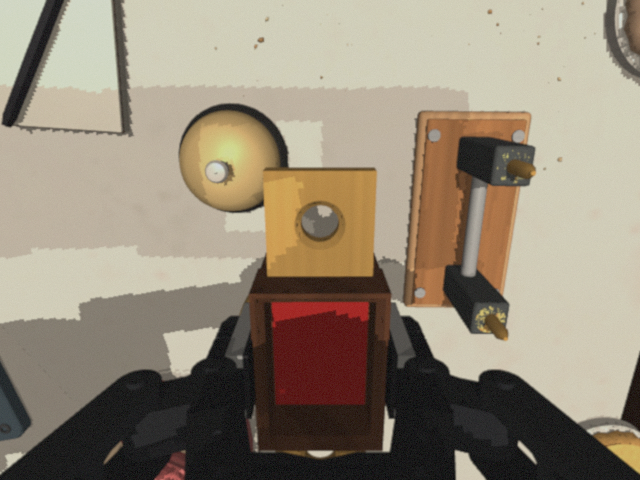

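The wrist view shows the held hole at (320,222), with pin a's tip at about (533,170) on a post top centred near (514,165). Pin b's tip is at about (504,336), on a post top near (490,318). I compute the relative offset.

```bash
python3 - <<'E'
from m3 import *
d=shot('wrist')
t=np.array(s['tcp_pos'])*1000
a=onz(d,533,170,.096)*1000;b=onz(d,504,336,.096)*1000
print(a,b,(a+b)/2,np.linalg.norm(a-b),np.degrees(np.arctan2(*(a-b)[1::-1])))
pa=onz(d,514.5,165,.075)*1000;pb=onz(d,490.5,318,.075)*1000
print(pa,pb,(pa+pb)/2,np.linalg.norm(pa-pb),np.degrees(np.arctan2(*(pa-pb)[1::-1])))
bs=[onz(d,*u,.013)*1000 for u in((419,112),(531,112),(406,305))]
print(bs,np.degrees(np.arctan2(*(bs[0]-bs[2])[1::-1])))
z=(t[2]-9.4+27)/1000; h=onz(d,320,222,z)*1000; e=[onz(d,*u,z)*1000 for u in((264,168.5),(376,168.5),(376,276),(267,276))]
print('hole',h,R.T@(h-t)); print([(R.T@(q-t)).round(1) for q in e])
# pixel masks: refine by grey patches
k=[onz(d,*u,z+.013)*1000 for u in((250,297),(389,297),(382,450),(258,450))]
print([(R.T@(q-t)).round(1) for q in k])
c=d['pixels'][130:350,440:560]; cv2.imwrite('pics/crop2.png',cv2.resize(c[:,:,::-1],None,fx=2.7,fy=2.7,interpolation=cv2.INTER_CUBIC))
E
```

```text
5.5 [0.38932597 0.03586068 0.15831303] yaw -11.682578076457784 tilt [-7.42607696e-05  2.79648855e-04] [-1.12143416e+01  2.16491122e+00  1.14221131e+02  1.66198019e-02
  6.36212480e+01  4.60852275e-01] [ 0.59012528  0.19262238 -2.79627879]
[501.76515997  63.72243853  96.        ] [481.54065632 -26.22750234  96.        ] [491.65290814  18.7474681   96.        ] 92.19556610676644 77.32824602761904
[501.93963454  63.11930235  75.        ] [482.09891155 -26.64546973  75.        ] [492.01927305  18.23691631  75.        ] 91.93132542746191 77.53629406241075
[array([468.77343118,  96.36475281,  13.        ]), array([540.86432941,  81.48570755,  13.        ]), array([440.72822091, -41.51412439,  13.        ])] 78.50261942066327
hole [399.19313307  80.99380673 175.91302642] [ 46.20071866   0.52149261 -17.58811058]
[array([ 62.7, -16.2, -17.6]), array([ 62.8,  17.2, -17.6]), array([ 28.1,  18.6, -17.6]), array([ 28. , -16.6, -17.6])]
[array([ 26.9, -20.1, -30.6]), array([ 26.9,  20.9, -30.6]), array([-29.8,  21.4, -30.6]), array([-29.9, -20.3, -30.6])]
```

View pics/crop2.png

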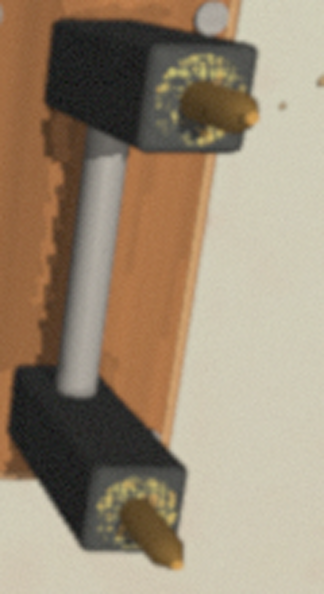

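Call:
servo_tool:
  steps:
    - [[0.025,-0.005,0,0,0,0,0.3],[0.04,-0.007,0,0,0,0,0.3],[0.027,-0.0045,0,0,0,0,0.3],[0.01,-0.0017,-0.01,0,0,0,0.3],[0,0,-0.03,0,0,0,0.3],[0,0,-0.02,0,0,0,0.3],[0,0,0,0,0,0,0.3],[0,0,0,0,0,0,0.3]]

```text
clock: 6.55
tcp_pos: [0.4914, 0.0174, 0.0987]
tcp_rot: [[0.2, 0.98, 0.0], [0.98, -0.2, -0.0], [-0.0, 0.0, -1.0]]
contact_force: [0.3, -0.8, -1.5]
finger_gap: 0.041
grip_force: 51.2
```

```bash
python3 - <<'E'
from m3 import *
d=shot('wrist');t=shot('top');c=shot('scene')
# montage: wrist hole a, scene stand, top stand
w=d['pixels'][120:320,220:420]; q=c['pixels'][190:310,250:400]; p=t['pixels'][220:300,240:350]
M=np.zeros((600,800,3),np.uint8)
M[:400,:400]=cv2.resize(w,(400,400)); M[:320,400:]=cv2.resize(q,(400,320)); M[320:,420:800]=cv2.resize(p,(380,280))
cv2.imwrite('pics/mon1.png',M[:,:,::-1])
# expected wrist pixels: pin tip and tapered edge of pin a, given stand estimate
E
```

```text
6.55 [0.49138181 0.01737716 0.09868452] yaw -11.562788020017244 tilt [ 1.33331790e-04 -3.32355881e-05] [-1.09975465e+01  1.66546434e+01  1.06054136e+02 -4.89630535e-04
  5.72833580e+01  5.65506179e-01] [ 0.33206946 -0.80814872 -1.54539519]
```

View pics/mon1.png

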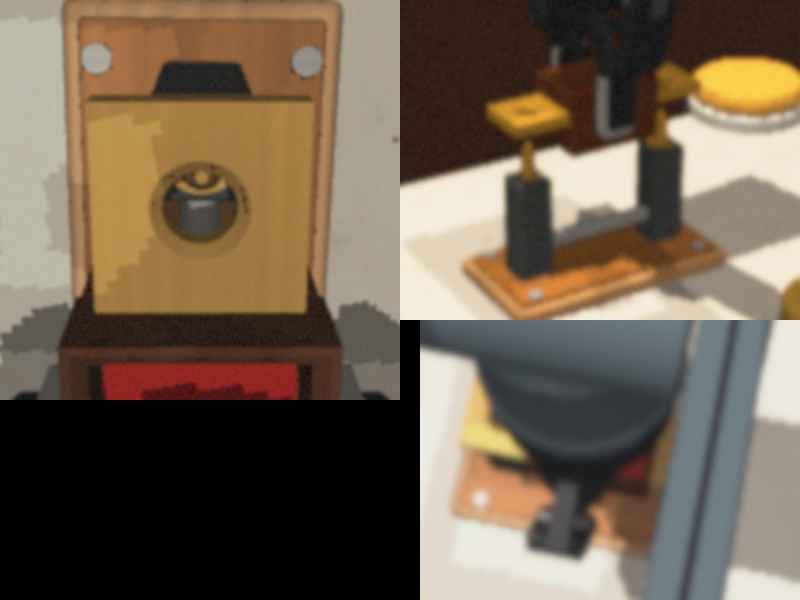

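```bash
python3 - <<'E'
from m3 import *
d=shot('wrist');zb=s['tcp_pos'][2]-.0094
h=onz(d,320,221.5,zb+.027);print(h,'expected tip px',proj(d,[h[0],h[1],.097]))
p=onz(d,321.5,208.5,.0965);print(p,'move needed',(p-h)*1000,'tool',R.T@(p-h)*1000)
hc=h-R@[.046,0,0];print(hc)
E
```

```text
6.7 [0.49206411 0.01709043 0.0992687 ] yaw -11.57244620180035 tilt [ 0.00179786 -0.00033219] [-1.10166609e+01  1.66178285e+01  1.06005671e+02  1.19115470e-03
  5.72717518e+01  5.55140408e-01] [ 0.24467331  0.04932435 -2.33719713]
[0.50186243 0.06243287 0.1168687 ] expected tip px (np.float64(319.90363113711953), np.float64(206.3359568147793))
[0.50223843 0.06142323 0.0965    ] move needed [  0.3759995   -1.00963655 -20.36870124] tool [-0.91440189  0.533662   20.36967859]
[0.49263452 0.01736796 0.11686708]
```

Call:
servo_tool:
  steps:
    - [[0.0004,-0.0007,-0.006,0,0,0,0.3],[0,0,-0.005,0,0,0,0.3],[0,0,-0.004,0,0,0,0.3],[0,0,-0.003,0,0,0,0.3],[0,0,-0.003,0,0,0,0.3],[0,0,0,0,0,0,0.3]]

```text
clock: 7.5
tcp_pos: [0.4917, 0.0165, 0.077]
tcp_rot: [[0.201, 0.98, -0.001], [0.98, -0.201, 0.0], [-0.0, -0.001, -1.0]]
contact_force: [0.0, 0.6, -2.3]
finger_gap: 0.0415
grip_force: 51.2
```

Call:
servo_tool:
  steps:
    - [[0,0,-0.003,0,0,0,0.3],[0,0,-0.003,0,0,0,0.3],[0,0,-0.003,0,0,0,0.3],[0,0,-0.002,0,0,0,0.3],[0,0,-0.001,0,0,0,0.3],[0,0,0,0,0,0,0.3]]

```text
clock: 8.25
tcp_pos: [0.4919, 0.0164, 0.0652]
tcp_rot: [[0.201, 0.98, -0.0], [0.98, -0.201, 0.0], [0.0, -0.0, -1.0]]
contact_force: [-0.5, 1.1, -2.7]
finger_gap: 0.0415
grip_force: 51.3
```

```bash
python3 - <<'E'
from m3 import *
d=shot('wrist');c=shot('scene')
w=d['pixels'][120:320,220:420]; q=c['pixels'][200:320,260:380]
cv2.imwrite('pics/mon2.png',np.hstack([cv2.resize(w,(400,400)),cv2.resize(q,(400,400))])[:,:,::-1])
E
```

```text
8.25 [0.49185698 0.0164416  0.0652244 ] yaw -11.575908324115723 tilt [-1.42977915e-04  8.96321308e-05] [-1.10992959e+01  1.94074909e+01  1.07955583e+02  4.35580442e-03
  5.26459533e+01  4.73969566e-01] [-0.4986812   1.08217178 -2.68651042]
```

View pics/mon2.png

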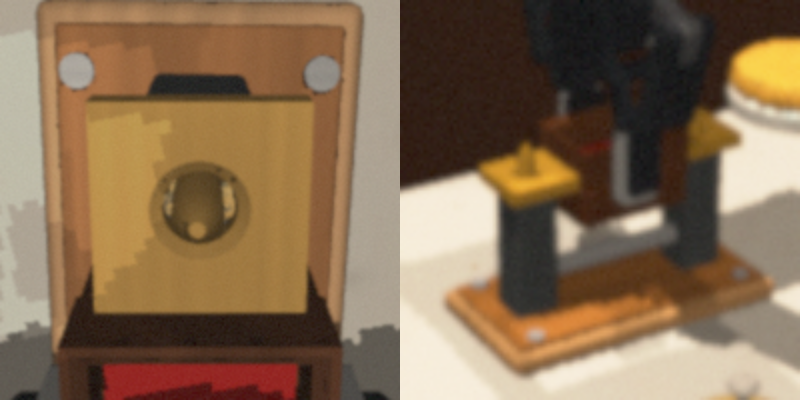

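Both pins are through the holes: the wrist hole view shows pin a's tip, and in the scene view the ear sits over the post. I lower until contact and release.

Call:
servo_tool:
  steps:
    - [[0,0,-0.001,0,0,0,0.3],[0,0,-0.0008,0,0,0,0.3],[0,0,0,0,0,0,0.3]]

```text
clock: 8.72
tcp_pos: [0.4919, 0.0164, 0.0644]
tcp_rot: [[0.201, 0.98, 0.0], [0.98, -0.201, -0.0], [0.0, 0.0, -1.0]]
contact_force: [-3.9, 0.7, 6.4]
finger_gap: 0.0414
grip_force: 52.5
```

Call:
servo_tool:
  steps:
    - [[0,0,0,0,0,0,-1],[0,0,0,0,0,0,-1],[0,0,0,0,0,0,-1],[0,0,0,0,0,0,-1],[0,0,0.015,0,0,0,-1],[0,0,0.03,0,0,0,-1],[0,0,0.05,0,0,0,-1],[-0.012,-0.04,0.02,0,0,0.03,-1],[-0.015,-0.05,0,0,0,0.04,-1],[-0.015,-0.05,0,0,0,0.04,-1],[-0.015,-0.05,0,0,0,0.04,-1],[-0.005,-0.02,-0.01,0,0,0,-1]]

```text
clock: 10.22
tcp_pos: [0.4298, -0.1967, 0.1703]
tcp_rot: [[0.054, 0.999, 0.003], [0.999, -0.054, -0.003], [-0.003, 0.003, -1.0]]
contact_force: [0.6, 0.1, -0.2]
finger_gap: 0.0857
grip_force: 0.0
```

Call:
servo_tool:
  steps:
    - [[0,0,0,0,0,0,-1],[0,0,0,0,0,0,-1]]

```text
clock: 10.48
tcp_pos: [0.4301, -0.1931, 0.1692]
tcp_rot: [[0.052, 0.999, 0.001], [0.999, -0.052, 0.0], [0.0, 0.001, -1.0]]
contact_force: [0.3, -0.4, -0.1]
finger_gap: 0.0855
grip_force: 0.0
```

```bash
python3 - <<'E'
from m3 import *
d=shot('wrist');c=shot('scene');t=shot('top')
M=np.zeros((600,800,3),np.uint8)
M[:450,:600]=cv2.resize(d['pixels'],(600,450)); M[450:600,600:800]=cv2.resize(c['pixels'][200:320,260:420],(200,150))
M[450:600,300:500]=cv2.resize(t['pixels'][220:310,240:360],(200,150))
cv2.imwrite('pics/mon3.png',M[:,:,::-1])
E
```

```text
10.475 [ 0.43009073 -0.19308968  0.1691682 ] yaw -2.9842387309852536 tilt [5.80021866e-04 8.39168181e-05] [-3.77893103e+01  9.84605158e+00  1.03626805e+02  2.63479987e-02
  6.65038292e+01 -3.48155732e+01] [ 0.31755257 -0.38084027 -0.07741922]
```

View pics/mon3.png

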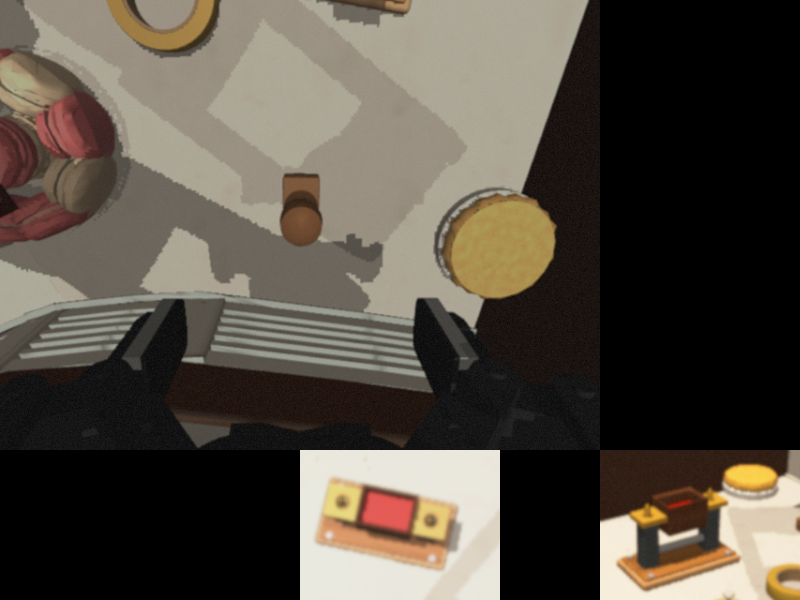

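The holder hangs level on both pins in the top and scene crops. In the wrist view the stamp's grip top is at about (321,239) px, with its base edges square to the tool. I measure the grip, the base yaw and the wall clearance.

```bash
python3 - <<'E'
from m3 import *
d=shot('wrist');b=shot('top');hsv=cv2.cvtColor(d['pixels'],cv2.COLOR_RGB2HSV)
m=cv2.inRange(hsv,(4,90,30),(18,255,190)); m[:170]=0;m[275:]=0;m[:,:280]=0;m[:,360:]=0
c=max(cv2.findContours(m,0,cv2.CHAIN_APPROX_NONE)[0],key=cv2.contourArea)[:,0]
print(cv2.boundingRect(c))
lo=c[c[:,1]>225]; (x,y),r=cv2.minEnclosingCircle(lo); print('grip',x,y,r,onz(d,x,y,.066)*1000,onz(d,321,239,.072)*1000)
for v in range(188,230,6):
    xs=np.nonzero(m[v])[0]; print(v,xs.min(),xs.max(),end=' | ')
top=[c[(c[:,0]==u)][:,1].min() for u in(306,312,318,324,330,336)]; print('top edge',top)
e=[onz(d,u,v,.02)*1000 for u,v in((302,187),(341,187))];print(e)
print('wall foot',onz(d,320,315,0)*1000, 'top cam wall', onz(b,458,300,0)*1000,onz(b,478,300,0.1)*1000)
E
```

```text
10.625 [ 0.43030118 -0.19265975  0.16899813] yaw -2.8917142117951915 tilt [ 0.0005631  -0.00016609] [-3.77214567e+01  9.85482600e+00  1.03642422e+02  1.33193822e-02
  6.64714103e+01 -3.48350541e+01] [ 0.10657172 -0.26175327 -0.20015779]
(299, 186, 44, 77)
grip 320.5 239.68182373046875 23.00971221923828 [ 431.56726203 -192.04480299   66.        ] [ 431.97575732 -189.6583342    72.        ]
188 303 338 | 194 302 339 | 200 302 339 | 206 302 339 | 212 302 339 | 218 302 338 | 224 304 338 | top edge [np.int32(186), np.int32(187), np.int32(187), np.int32(187), np.int32(187), np.int32(187)]
[array([ 419.83935977, -167.54436209,   20.        ]), array([ 447.23449919, -168.9191982 ,   20.        ])]
wall foot [ 426.93389633 -279.49681608    0.        ] top cam wall [ 423.51030783 -294.5245127     0.        ] [ 415.41706998 -296.56043682  100.        ]
```

Call:
servo_tool:
  steps:
    - [[0.0017,0.002,-0.03,0,0,0,-1],[0,0,-0.04,0,0,0,-1],[0,0,-0.04,0,0,0,-1],[0,0,-0.02,0,0,0,-1],[0,0,0,0,0,0,0.7],[0,0,0,0,0,0,0.7],[0,0,0,0,0,0,0.7],[0,0,0,0,0,0,0.7],[0,0,0,0,0,0,0.7],[0,0,0,0,0,0,0.7]]
  force: 40

```text
clock: 11.98
tcp_pos: [0.4324, -0.1921, 0.0398]
tcp_rot: [[0.052, 0.999, 0.002], [0.999, -0.052, -0.002], [-0.001, 0.002, -1.0]]
contact_force: [-0.5, 1.1, 5.2]
finger_gap: 0.0261
grip_force: 39.0
```

Call:
servo_tool:
  steps:
    - [[0,0,0.02,0,0,0,0.7],[0,0,0.04,0,0,0,0.7],[0,0,0.05,0,0,0,0.7],[-0.006,0.03,0.04,0,0,-0.03,0.7],[-0.008,0.045,0.01,0,0,-0.03,0.7],[-0.008,0.045,0,0,0,-0.03,0.7],[-0.008,0.045,0,0,0,-0.03,0.7],[-0.006,0.04,0,0,0,-0.03,0.7],[-0.004,0.023,0,0,0,0,0.7],[0,0,0,0,0,0,0.7],[0,0,0,0,0,0,0.7]]

```text
clock: 13.35
tcp_pos: [0.3919, 0.0359, 0.1989]
tcp_rot: [[0.2, 0.98, 0.001], [0.98, -0.2, -0.001], [-0.0, 0.001, -1.0]]
contact_force: [0.0, -0.1, -0.3]
finger_gap: 0.0258
grip_force: 39.4
```

```bash
python3 - <<'E'
from m3 import *
d=shot('wrist','wrist4.png')
E
```

```text
13.35 [0.39185894 0.03593359 0.19887783] yaw -11.55257587293421 tilt [ 0.00095573 -0.00062362] [-1.10917369e+01 -2.09689256e-01  1.10327922e+02 -2.61326500e-02
  6.98211593e+01  4.69853281e-01] [ 0.01219518 -0.06050263 -0.30449581]
```

View pics/wrist4.png

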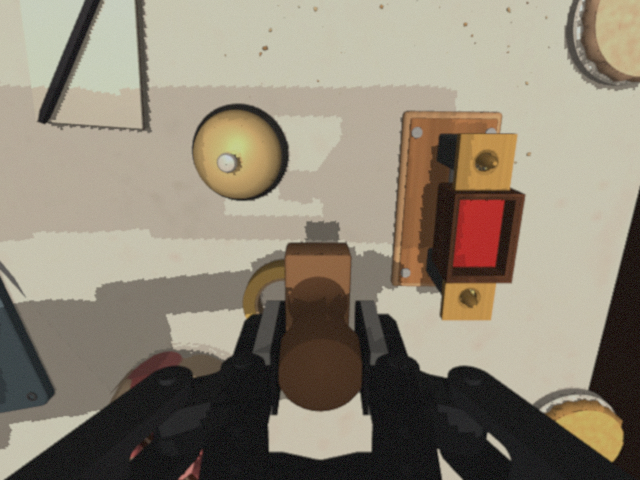

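The wrist view shows the holder rim's outer corners at about (457,191), (523,191), (513,281) and (447,281), with both pins through the ears. The held stamp's base spans u 286–350, with its far edge at v≈243.

```bash
python3 - <<'E'
from m3 import *
d=shot('wrist'); t=np.array(s['tcp_pos'])
k=[onz(d,*u,.095)*1000 for u in((457,191),(523,191),(513,281),(447,281))]
print(np.round(k,1),'rim centre',np.mean(k,0),'yaw',[np.degrees(np.arctan2(*(p-q)[1::-1])) for p,q in((k[0],k[3]),(k[1],k[2]))])
zz=t[2]-.0398+.02
e=[onz(d,*u,zz) for u in((286,243.5),(350,243.5),(287,290),(350,290))]
print([(R.T@(q-t)*1000).round(1) for q in e])
pins=[onz(d,*u,.090)*1000 for u in((487,160),(470,297))]; print(np.mean(pins,0))
print('delta to release pose', (np.array([.4923,.0163])-t[:2])*1000, R[:,:2])
E
```

```text
13.4 [0.3918992  0.03569581 0.19876395] yaw -11.60147711001739 tilt [ 0.00063864 -0.0005081 ] [-1.11288002e+01 -1.88992380e-01  1.10324519e+02 -2.29077637e-02
  6.98229532e+01  4.80578183e-01] [ 0.45527741 -0.39576258 -0.43773932]
[[478.8  49.6  95. ]
 [517.3  41.7  95. ]
 [507.9 -15.9  95. ]
 [466.6  -7.5  95. ]] rim centre [492.66669554  16.97293305  95.        ] yaw [np.float64(77.95711595456284), np.float64(80.75144143456286)]
[array([ 26.5, -13.3,  19.8]), array([26.5, 12.9, 19.8]), array([  5.6, -13.4,  19.8]), array([ 5.6, 13.3, 19.8])]
[490.49303126  19.43798715  90.        ]
delta to release pose [100.40080217 -19.39580707] [[ 2.01103425e-01  9.79569806e-01]
 [ 9.79569945e-01 -2.01103122e-01]
 [-3.69288306e-04  7.27769663e-04]]
```

```bash
python3 - <<'E'
from m3 import *
d=shot('wrist'); t=np.array(s['tcp_pos'])
e=[onz(d,*u,t[2]-.0398) for u in((287,244),(350,244))]
print([(R.T@(q-t)*1000).round(1) for q in e])
g=cv2.cvtColor(d['pixels'],cv2.COLOR_RGB2HSV); print(g[238:300:2,318].tolist())
E
```

```text
13.45 [0.39194074 0.03556502 0.19868934] yaw -11.631506446184416 tilt [ 0.00048389 -0.00043712] [-1.11491986e+01 -1.75549232e-01  1.10322404e+02 -2.04678981e-02
  6.98211019e+01  4.89368221e-01] [-0.37541834  0.01468687 -0.25924943]
[array([ 19.5, -14.7,  39.8]), array([19.5, 14.3, 39.8])]
[[19, 40, 102], [17, 39, 119], [14, 55, 92], [9, 106, 65], [13, 117, 72], [15, 134, 76], [14, 123, 83], [13, 135, 89], [13, 125, 96], [14, 133, 136], [13, 132, 145], [13, 133, 144], [14, 137, 140], [13, 129, 142], [13, 127, 145], [13, 129, 148], [14, 133, 142], [14, 132, 141], [12, 128, 141], [13, 130, 120], [12, 129, 95], [13, 139, 88], [12, 129, 87], [11, 133, 86], [14, 144, 85], [13, 123, 89], [11, 129, 83], [12, 128, 82], [12, 150, 78], [13, 131, 72], [12, 124, 64]]
```

Call:
servo_tool:
  steps:
    - [[0.025,-0.005,0,0,0,0,0.7],[0.04,-0.007,0,0,0,0,0.7],[0.027,-0.005,0,0,0,0,0.7],[0.0086,-0.0015,-0.01,0,0,0,0.7],[0,0,-0.03,0,0,0,0.7],[0,0,-0.015,0,0,0,0.7],[0,0,-0.004,0,0,0,0.7],[0,0,0,0,0,0,0.7],[0,0,0,0,0,0,0.7]]

```text
clock: 14.62
tcp_pos: [0.4927, 0.0178, 0.1404]
tcp_rot: [[0.201, 0.98, 0.002], [0.98, -0.201, -0.0], [-0.0, 0.002, -1.0]]
contact_force: [0.7, 0.5, -0.7]
finger_gap: 0.0259
grip_force: 39.5
```

```bash
python3 - <<'E'
from m3 import *
d=shot('wrist');c=shot('scene')
cv2.imwrite('pics/mon4.png',np.hstack([cv2.resize(d['pixels'][150:400,220:420],(400,500)),cv2.resize(c['pixels'][180:330,260:380],(400,500))])[:,:,::-1])
E
```

```text
14.625 [0.49273668 0.01783086 0.14043242] yaw -11.568299511380232 tilt [ 0.00171132 -0.00035983] [-1.09126615e+01  1.37570909e+01  1.03103828e+02 -1.88680053e-03
  6.30388998e+01  6.56492436e-01] [ 0.68571979  0.49219265 -0.66147805]
```

View pics/mon4.png

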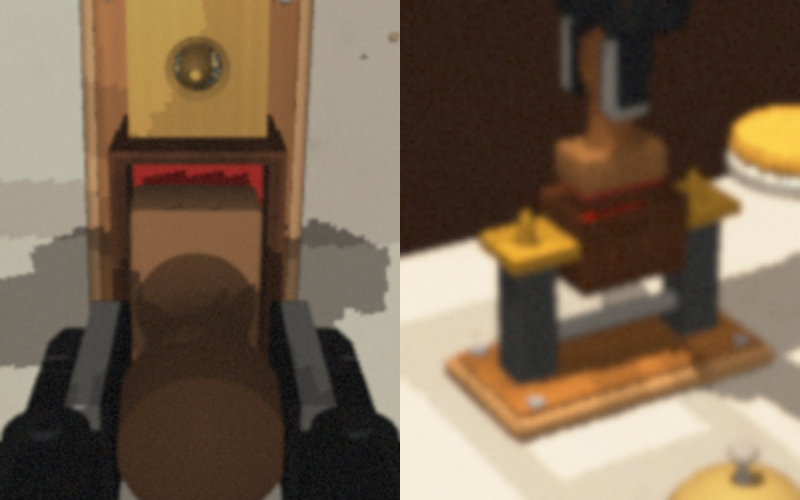

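The stamp base is centred over the pocket: in the left crop the base spans 132–262 and the rim 112–287. I descend.

Call:
servo_tool:
  steps:
    - [[0.0002,-0.0004,-0.005,0,0,0,0.7],[0,0,-0.004,0,0,0,0.7],[0,0,-0.004,0,0,0,0.7],[0,0,-0.004,0,0,0,0.7],[0,0,-0.003,0,0,0,0.7],[0,0,0,0,0,0,0.7]]

```text
clock: 15.48
tcp_pos: [0.4922, 0.0175, 0.1192]
tcp_rot: [[0.201, 0.98, -0.001], [0.98, -0.201, 0.0], [-0.0, -0.001, -1.0]]
contact_force: [0.1, -0.4, -0.9]
finger_gap: 0.0261
grip_force: 39.5
```

Call:
servo_tool:
  steps:
    - [[0,0,-0.001,0,0,0,0.7],[0,0,-0.001,0,0,0,0.7],[0,0,-0.0005,0,0,0,0.7],[0,0,0,0,0,0,0.7]]

```text
clock: 15.98
tcp_pos: [0.4924, 0.0175, 0.117]
tcp_rot: [[0.201, 0.98, 0.0], [0.98, -0.201, -0.0], [-0.0, 0.0, -1.0]]
contact_force: [-0.2, 0.1, 0.4]
finger_gap: 0.026
grip_force: 39.5
```

Call:
servo_tool:
  steps:
    - [[0,0,-0.0006,0,0,0,0.7],[0,0,0,0,0,0,0.7],[0,0,0,0,0,0,0],[0,0,0,0,0,0,-0.5],[0,0,0,0,0,0,-0.5],[0,0,0,0,0,0,-0.5],[0,0,0.01,0,0,0,-0.5],[0,0,0.03,0,0,0,-0.5],[0,0,0.05,0,0,0,-0.5],[-0.02,0,0.03,0,0,0,-0.5],[-0.06,0,0,0,0,0,-0.5],[-0.04,-0.02,0,0,0,0,-0.5]]

```text
clock: 17.48
tcp_pos: [0.3706, -0.0018, 0.2373]
tcp_rot: [[0.198, 0.98, 0.001], [0.98, -0.198, -0.0], [-0.0, 0.001, -1.0]]
contact_force: [0.1, -0.5, 0.5]
finger_gap: 0.064
grip_force: 0.0
```

Call:
servo_tool:
  steps:
    - [[0,-0.05,0,0,0,0,-0.5],[0,-0.05,0,0,0,0,-0.5],[0,0,0,0,0,0,-0.5],[0,0,0,0,0,0,-0.5]]

```text
clock: 17.98
tcp_pos: [0.3723, -0.1023, 0.2367]
tcp_rot: [[0.202, 0.979, 0.0], [0.979, -0.202, 0.0], [0.0, 0.0, -1.0]]
contact_force: [-0.4, 0.7, 0.0]
finger_gap: 0.0637
grip_force: 0.0
```

```bash
python3 - <<'E'
from m3 import *
d=shot('top');c=shot('scene')
print([proj(c,[.4922,.0166,z]) for z in(.055,.077,.095,.153)],proj(d,[.4922,.0166,.153]))
cv2.imwrite('pics/mon5.png',np.hstack([cv2.resize(d['pixels'][220:310,240:350],(400,400)),cv2.resize(c['pixels'][180:330,260:380],(400,400))])[:,:,::-1])
E
```

```text
17.975 [ 0.37227303 -0.10228396  0.23673029] yaw -11.64187423567256 tilt [0.00022003 0.00044367] [-3.20684151e+01 -2.96705813e+00  1.07399871e+02  2.91548994e-02
  7.55700025e+01 -2.04338086e+01] [-0.40201864  0.69558609  0.01778474]
[(np.float64(321.6522529826948), np.float64(261.00979190675844)), (np.float64(321.7571658526695), np.float64(248.58173859134433)), (np.float64(321.8446612008699), np.float64(238.2169773132793)), (np.float64(322.1372324431878), np.float64(203.5587795253396))] (np.float64(288.6751191998682), np.float64(246.67222792455627))
```

View pics/mon5.png

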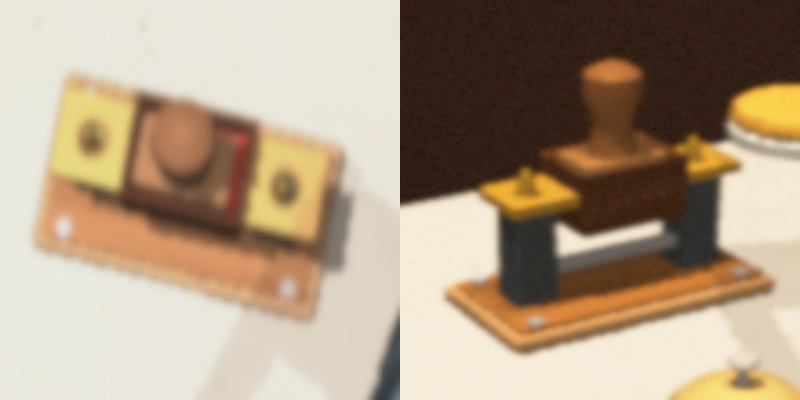

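Both ears lie flat on the posts and the stamp stands upright in the pocket. Its top is at row ≈202.5, against 203.6 expected when fully seated.

```bash
python3 -c "
from workcell import workorder
print(workorder.hand_in())"
```

```text
the job is handed in; nothing more can be done
None
```

The holder hangs on both pins with its ears flat on the posts, the stamp is parked upright and fully down in its pocket, and the job was handed in at about 18 s; no verdict came back.

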